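Set the stirrer under the sample bottle to its third speed

TASK

Two like magnetic stirrers stand on the lab bench. On the one that carries the closed, capped bottle, turn the speed selector knob until its pointer clicks in at the third of the four marks, counting clockwise from the shortest line (the second-longest line), then let go. Leave the bottle standing on its plate, and leave the selector of the other stirrer, which carries the open beaker, in its position.

Things in the scene. Friction and masses are not known exactly. Their poses are not given: they have to be found in the camera images.
- selector (a joint): speed selector of the stirrer that carries the bottle, in rad, growing clockwise seen from above. Click positions 0, 0.698, 1.396, 2.094 (40 degrees apart), marked on the deck by dark radial lines 6, 12, 18, 24 mm long; the third is 1.396. Stops at -0.1 and 2.2. Starts between -0.05 and 0.8. Needs about 0.05 N m; left within 10 degrees of the third position it clicks in by itself
- selector_grip (a point): grip point of that knob: on its axis, 101 mm above the bench, 31 above the deck. Black skirt 50 across, 6 high; upright bar on it 15 thick, 20 to the blunt end, 29 to the pointed end, top 11 mm above this point. Own x: along the bar to its pointed end (white line on top); z up. At the third x looks 20 degrees clockwise of the line from knob to plate centre (at the first, 60 counter-clockwise)
- bottle_mid (a point): centre, half-way up, of the capped bottle, 56 across, 100 high, loose on the stirrer's steel plate (120 across, top 82 mm above the bench, centre 150 mm beyond the knob). The stirrer is a fixed white case 270 long, 160 wide, 68 high, roughly along x, knob at the end nearer the robot
- other_pointer (a point): near the pointed end of the like knob's bar on the other stirrer, not to be turned: 20 mm from its axis, 101 mm above the bench; own x along the bar away from the axis. That stirrer carries an open beaker, 62 across, 75 high
Mind the look-alikes: they are no part of the job. Leave any black or pink look-alike of the part that bears bottle_mid alone.

How it is judged (in metres and radians):
At the end, for the whole second after the job is handed in: The selector of the bottle's stirrer rests within 0.2 rad (11 degrees) of the third mark (joint 1.396); the bottle stands upright on its plate within 20 mm of where it was; the pointer of the other stirrer's selector is within 9 mm (about 25 degrees) of where it was (value of joint selector between 1.196 and 1.596 rad and velocity of joint selector between -0.1 and 0.1 rad/s and distance of bottle_mid from where it was at the start of the episode below 0.02 m and angle between bottle_mid's own z axis and vertical below 0.15 rad and distance of other_pointer from where it was at the start of the episode below 0.009 m); the robot touches nothing.
It also fails if it takes over 32 s, if anything falls off the work surface, if the arm or the gripper's body presses on something with over 40 N, if the wrist force passes 120 N, or if a joint passes its speed limit or range.

ROBOT

A 6-joint arm with a two-finger parallel gripper is mounted at the origin on the work surface. World frame = base frame: x ahead of the robot, y to its left, z up, the work surface at z = 0. Lengths are in mm, angles in rad, forces in N, time in s.
With the tool pointing down it reaches from about 350 to 975 mm from the base axis. Payload 7.1 kg.
Tool frame: the origin (TCP) lies at the centre of the arm's flange, where the gripper is bolted on; the fingertips stand 182 mm ahead of it and the grasp point (between the pads) lies 163 mm ahead of it; z points along the fingers, y is the line along which they close (so a half turn about z gives the same grasp; the last joint's range is limited). The gripper opens to 88 mm and grips with 3 to 60 N. Pads are 20 mm wide; open, the fingers measure 115 mm over their backs; the gripper's body (75 mm by 178 mm) begins 61 mm behind the grasp point.
Start: joints at [-1.343, 0.423, 1.63, -0, 1.089, -0.019], TCP at [152.708, -606.042, 404.675] pointing down, gripper open.
Joint ranges: [-3, 3], [-0.9, 2.11], [0.09, 2.58], [-1.31, 4.45], [0.11, 2.69], [-2.54, 2.54]. Speed limits (rad/s): [2.39, 2.39, 3.01, 3.14, 3.14, 3.14].

INTERFACE

Orientations are given as a rotation vector (axis times angle).
In Python, from workcell import readout, get_image, ctrl gives the robot as it stands.
- The arm moves only by the tool step_arm, never from a script. Its argument "targets" is a list that holds one entry, the list of rows, each a list of 7 numbers: the shift along the world's x, y, z as a fraction of full scale, then the turn, a rotation vector about the world's x, y, z as a fraction of full scale, then the opening, from 0 (shut) to 1 (fully open). In form: [[[dx, dy, dz, wx, wy, wz, claw], ...]]. A call has exactly 5 rows; each row shifts and turns the commanded pose from where the row before left it; what a row does not reach is not made up. Full scale, the value 1, is 0.05 m for a shift and 4 degrees for a turn. A row lasts 1/8 s, in which the tool goes at most 62.5 mm and 10.7 degrees, less where a joint would pass 70% of its speed; a pose out of reach is approached as far as the arm can. A call with a number of a shift or a turn outside -1 to 1 is refused whole. A call with a gripper value outside its range is refused whole. The fingers move at their own pace and stop on an object; the grip force is fixed at half the most. Time passes only in rows, so rows that do not move let the fingers close, or fill a call up. It gives the time, the measured TCP pose, the force, the opening and the grip force at its end, in the units of the state.
- readout.get_obs(): the state, without advancing time (a new reading comes with each control period).
- get_image(name): name is "scene" or "side" or "wrist"; returns a dict with "pixels" (400x640x3 uint8, red, green, blue), "intrinsics" (3x3 intrinsics, pixels), "extrinsics" (4x4, takes a point from world to camera coordinates). Camera axes: x right, y down, z forward; pixel columns grow to the right and rows downward; lengths in mm; the calibration is good to about 2 mm. A picture is of the moment at which its call begins. There is no depth.
- ctrl.close_job(): hands the job in; it is judged then, once.
The state is a dict: "t": time; "qpos": joint angles; "qvel": joint speeds; "joint_torque": joint torques, N m; "ee_pos": TCP position; "orientation": TCP orientation; "ft_force": force on the tool from outside, world axes, zero at the start; "moment": the same for the moment, N m; "width": finger opening in mm; "grasp_force": force on a finger pad.
Only numpy, scipy, OpenCV 4.12 (cv2) and the standard library are available. Lean on these libraries where they do the work, as an engineer would, in place of code of your own. Each camera call takes 0.05 s, during which the arm holds its last target. There are 200 camera calls.

## Working session

There is one attempt and no reset: what is moved stays moved. The work goes in short steps, Python scripts to look and compute and a tool call to move; the robot and the scene stay as the last step left them, time stands still between calls to the robot, and variables do not carry over. Pictures are saved under pics/ and viewed, at most 10 in all, crops included, and the job is handed in when it is done.

Besides the shell and the picture viewer there is one more tool, called after "Call:" by a JSON object that holds its "api" and its "payload". step_arm: Moves the arm, as the interface text tells. Shift numbers are shares of 0.05 m and turn numbers shares of 4 degrees, none past 1 either way. Its arguments: {"type":"object","properties":{"targets":{"type":"array"}},"required":["targets"]}

```bash
mkdir -p pics
cat > h.py <<'E'
import numpy as np, cv2
from workcell import readout, get_image, ctrl
def grab(n,tag):
    d=get_image(n); cv2.imwrite(f'pics/{tag}.png',d['pixels'][...,::-1]); np.savez(f'pics/{tag}.npz',K=d['intrinsics'],E=d['extrinsics'],p=d['pixels']); return d
def ray(d,u,v,z):
    K=np.array(d['K']);E=np.array(d['E']);R=E[:3,:3];t=E[:3,3]
    c=-R.T@t; r=R.T@np.linalg.inv(K)@[u,v,1]
    return c+r*(z-c[2])/r[2]
def proj(d,P):
    q=d['E'][:3,:3]@np.array(P,float)+d['E'][:3,3]; q=d['K']@q; return q[:2]/q[2]
E
python3 - <<'E'
from h import *
for n in('scene','side','wrist'): grab(n,n+'0')
o=readout.get_obs(); print(o['t'],o['ee_pos'],o['orientation'],o['width'])
E
```

```text
0.15 [ 152.6821193  -605.85990157  404.07705573] [-3.11653757e+00 -3.86554674e-01  1.66314833e-04] 87.75271886989772
```

View pics/scene0.png

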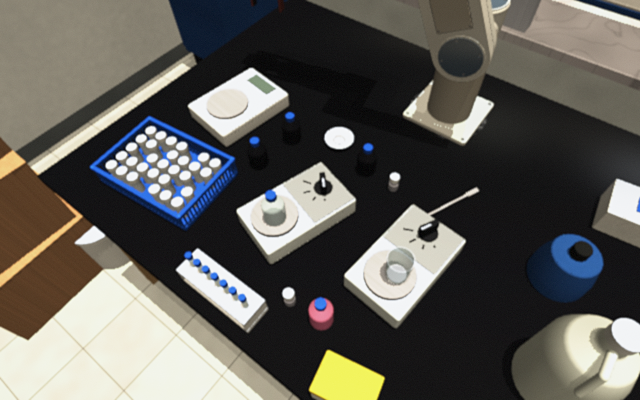

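View pics/side0.png

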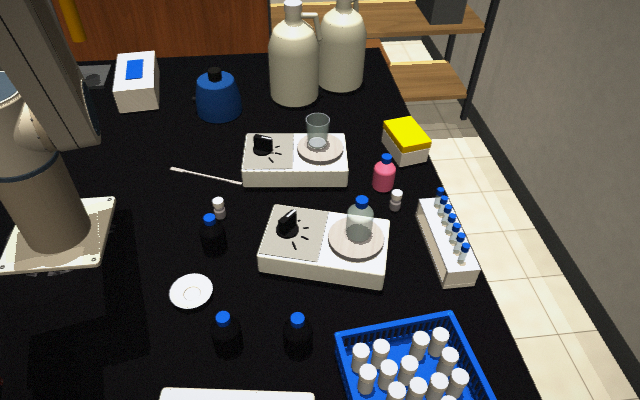

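The bottle's stirrer is at about (297,210) in scene, with its knob near (322,184). In side it is at (325,245), with the knob near (288,222). The beaker's stirrer is the other one. Next I enlarge the knob in both views.

Run:
```python
from h import *
s=np.load('pics/scene0.npz');d=np.load('pics/side0.npz')
a=cv2.resize(s['p'][160:230,240:360],None,fx=6,fy=6,interpolation=2)[:300]
a=cv2.resize(s['p'][155:240,240:360],(792,561)[:2])
a=cv2.resize(s['p'][160:235,240:360],(640,400)); 
A=cv2.resize(s['p'][165:215,290:350],(396,330),interpolation=2);B=cv2.resize(d['p'][200:260,255:327],(396,330),interpolation=2)
cv2.imwrite('pics/crop0.png',np.hstack([A,B])[...,::-1])
def light(n,p,uv,r):
    m=cv2.inRange(cv2.cvtColor(p,cv2.COLOR_RGB2GRAY),0,60)
for n,D,k,pl in(('scene',s,(322,186),(274,215)),('side',d,(287,228),(356,239))):
    print(n,ray(D,*k,76),ray(D,*pl,82))
```

```text
scene [ 522.75079489 -109.16806808   76.        ] [ 668.65183185 -148.56026605   82.        ]
side [ 524.75290471 -106.58626784   76.        ] [ 667.50933774 -159.69956832   82.        ]
```

View pics/crop0.png

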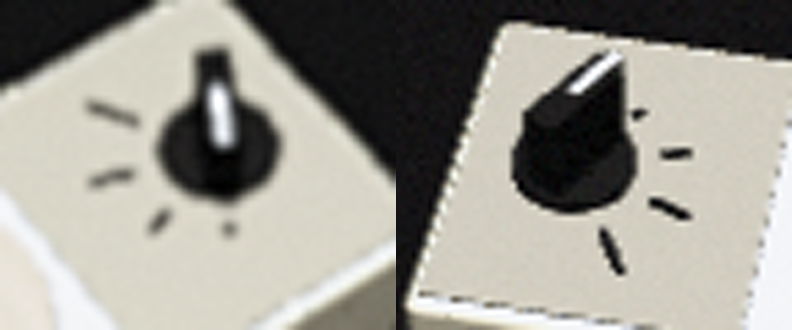

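The crops show the pointer near the shortest mark. In side the white line runs from (287.5,216.7) to (295.7,210). In scene it runs from (322.3,178) to (324.2,187).

Run:
```python
from h import *
s=np.load('pics/scene0.npz');d=np.load('pics/side0.npz')
S=lambda x,y:(x/6.6+290,y/6.6+165); D=lambda x,y:((x-396)/5.5+255,y/5.5+200)
# skirt dark-ellipse centre at z~75
print('axis',ray(s,*S(220,150),75)[:2],ray(d,*D(573,162),75)[:2])
print('line scene',ray(s,*S(213,85),112)[:2],ray(s,*S(226,145),112)[:2])
print('line side',ray(d,*D(575,92),112)[:2],ray(d,*D(620,55),112)[:2])
for P in((230,230),(160,222),(112,180),(112,113)):print('mark sc',ray(s,*S(*P),70)[:2])
for P in((638,113),(677,154),(670,209),(612,252)):print('mark sd',ray(d,*D(*P),70)[:2])
# plate: pale disc; deck/case corners
for n,I,b in(('scene',s,(245,190,305,245)),('side',d,(322,215,392,265))):
    p=I['p'];x0,y0,x1,y1=b;h=cv2.cvtColor(p,cv2.COLOR_RGB2HSV)[y0:y1,x0:x1]
    print(n,p[(216,238)[n=='side'],(290,335)[n=='side']],p[(225,245)[n=='side'],(270,345)[n=='side']])
```

```text
axis [ 524.59317983 -103.40990499] [ 524.84544216 -109.9976574 ]
line scene [ 522.54985058 -107.48949268] [542.60924948 -86.07916611]
line side [ 526.82946426 -107.28318369] [546.05323256 -89.1089078 ]
mark sc [550.39553645 -79.13575142]
mark sc [ 563.62296734 -103.56798346]
mark sc [ 558.8684063  -131.35564599]
mark sc [ 532.74846024 -152.01190522]
mark sd [553.52209075 -81.50162289]
mark sd [ 566.80607062 -105.68102491]
mark sd [ 560.87432407 -134.45626614]
mark sd [ 536.2258667  -153.93776055]
scene [234 229 219] [137 134 123]
side [231 224 211] [232 226 215]
```

Call:
{"api": "step_arm", "payload": {"targets": [[[0.5,0.665,0,0,0,0.5,1],[0.5,0.665,0,0,0,0.5,1],[0.5,0.665,0,0,0,0.5,1],[0.5,0.665,0,0,0,0.5,1],[0.5,0.665,0,0,0,0.5,1]]]}}

```text
t: 0.78
ee_pos: [278.3, -438.6, 404.6]
orientation: [-3.072, -0.658, 0.0]
ft_force: [0.8, 0.2, 0.2]
width: 88.0
grasp_force: 0.0
```

Call:
{"api": "step_arm", "payload": {"targets": [[[0.5,0.665,0,0,0,0.5,1],[0.5,0.665,0,0,0,0.5,1],[0.5,0.665,0,0,0,0.5,1],[0.5,0.665,0,0,0,0.5,1],[0.5,0.665,0,0,0,0.5,1]]]}}

```text
t: 1.4
ee_pos: [403.3, -272.3, 404.6]
orientation: [-3.003, -0.924, 0.0]
ft_force: [0.7, -0.4, 0.6]
width: 87.7
grasp_force: 0.0
```

Call:
{"api": "step_arm", "payload": {"targets": [[[0.5,0.665,0,0,0,0.5,1],[0.5,0.665,0,0,0,0.5,1],[0.4,0.665,0,0,0,0.5,1],[0.4,0.665,0,0,0,0.5,1],[0,0,0,0,0,0.5,1]]]}}

```text
t: 2.02
ee_pos: [493.5, -138.9, 404.5]
orientation: [-2.908, -1.187, -0.0]
ft_force: [0.1, -0.2, 0.6]
width: 88.1
grasp_force: 0.0
```

Run:
```python
from h import *
grab('wrist','w1'); o=readout.get_obs(); print(o['t'],o['ee_pos'],o['orientation'],np.degrees(o['qpos']))
w=np.load('pics/w1.npz'); print(proj(w,[524.7,-107.3,112]),proj(w,[524.7,-107.3,76]))
```

```text
2.075 [ 492.89135099 -139.81017689  404.45961111] [-2.90810391e+00 -1.18806180e+00  8.55352737e-04] [-1.71639790e+01  1.48048773e+01  1.07508679e+02 -1.47105045e-02
  5.77166039e+01  2.84004291e+01]
[313.76492127 142.54433919] [314.10740769 137.23413909]
```

View pics/w1.png

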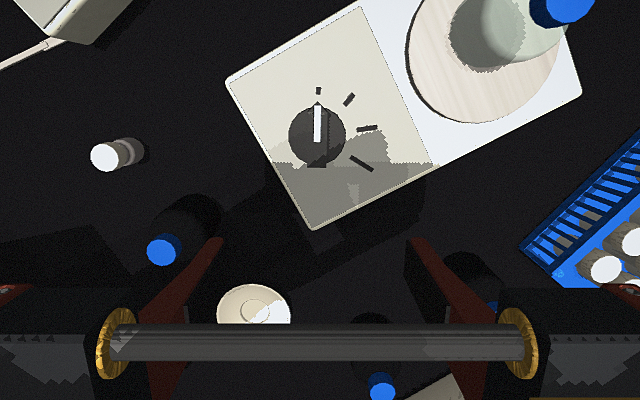

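The wrist view shows the skirt centred near (317,136), with the white line upright at x≈317.5 from y=106 to y=141. I refine the knob position from these.

Run:
```python
from h import *
w=np.load('pics/w1.npz');p=w['p']
m=cv2.inRange(p,(190,190,180),(255,255,255));c=m[100:150,303:333]
n,l,st,ce=cv2.connectedComponentsWithStats(c)
print(st,ce)
k=1+st[1:,4].argmax() if n==2 else l[20,15]
ys,xs=np.where(l==k);pts=np.c_[xs+303,ys+100]
W=np.array([ray(w,*q,112)[:2] for q in pts.astype(float)])
vx,vy,x0,y0=cv2.fitLine(W.astype(np.float32),cv2.DIST_L2,0,.01,.01).ravel()
print('line ang',np.degrees(np.arctan2(vy,vx)),'ctr',x0,y0,'len',np.ptp((W-[x0,y0])@[vx,vy]))
s=(W-[x0,y0])@[vx,vy];print([x0,y0]+s.min()*np.r_[vx,vy],[x0,y0]+s.max()*np.r_[vx,vy])
print('skirt',ray(w,317,136,76))
for q in((318.5,91),(349,99),(367,128),(361,164)):
    P=ray(w,*q,70)[:2]-[525,-107.3];print(P,np.degrees(np.arctan2(P[1],P[0])))
o=readout.get_obs();x=o['orientation'];print('yaw',2*np.degrees(np.arctan2(x[1],x[0])),o['ee_pos'])
```

```text
[[   0    1   30   49 1058]
 [   0    0   30   11  205]
 [  11    6    7   36  237]] [[14.56521739 28.9489603 ]
 [14.96097561  3.46341463]
 [13.81012658 22.83544304]]
line ang 43.168335 ctr 536.8373 -98.67895 len 25.937845631465848
[ 526.93786582 -107.96482663] [545.85555084 -90.21960156]
skirt [ 527.19714488 -108.34614304   76.        ]
[29.60955605 24.00600641] 39.03347934174074
[43.15254163  0.83678146] 1.1108972057434001
[ 37.18715981 -27.85726158] -36.837236468900294
[ 11.58932691 -47.15895671] -76.19315260109013
yaw -315.55654786404136 [ 492.89135099 -139.81017689  404.45961111]
```

Call:
{"api": "step_arm", "payload": {"targets": [[[0.33,0.31,0,0,0,-0.2,1],[0.33,0.31,0,0,0,0,1],[0,0,-0.6,0,0,0,1],[0,0,-0.6,0,0,0,1],[0,0,0,0,0,0,1]]]}}

```text
t: 2.7
ee_pos: [525.0, -109.6, 342.8]
orientation: [-2.917, -1.159, 0.006]
ft_force: [-0.1, 0.0, -0.7]
width: 88.0
grasp_force: 0.0
```

Run:
```python
from h import *
for i in range(3):
    o=readout.get_obs();print(o['ee_pos'],o['orientation'])
grab('wrist','w2');s=grab('scene','s2');d=grab('side','d2')
w=np.load('pics/w2.npz');print(proj(w,[526.5,-108,112]))
A=cv2.resize(s['pixels'][100:230,240:400],(400,325));B=cv2.resize(d['pixels'][120:280,200:360],(325,325))
cv2.imwrite('pics/c2.png',np.hstack([A,B])[...,::-1])
```

```text
[ 525.01014878 -109.62950063  342.79536246] [-2.9172398  -1.15881879  0.00621873]
[ 525.01014878 -109.62950063  342.79536246] [-2.9172398  -1.15881879  0.00621873]
[ 525.01014878 -109.62950063  342.79536246] [-2.9172398  -1.15881879  0.00621873]
[315.46533435 221.1457093 ]
```

View pics/w2.png

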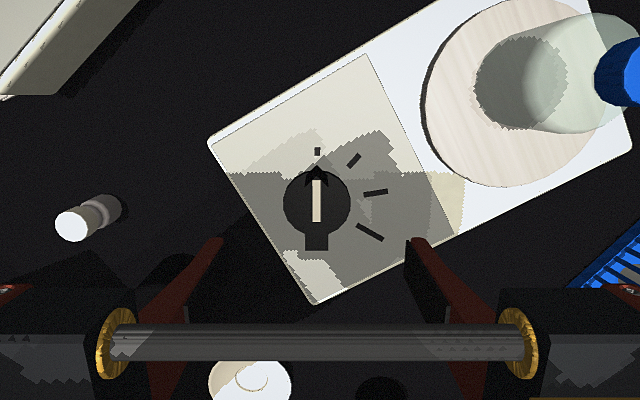

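View pics/c2.png

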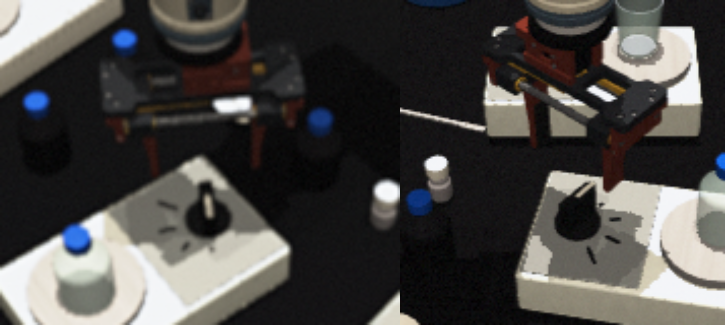

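The view shows the bar centred between the fingers: white line at x≈316, axis near (316,222), 221 predicted. The tool is aligned, so I descend and grip.

Call:
{"api": "step_arm", "payload": {"targets": [[[0.03,0.03,-0.5,0,0,0,1],[0,0,-0.5,0,0,0,1],[0,0,-0.5,0,0,0,1],[0,0,0,0,0,0,1],[0,0,0,0,0,0,1]]]}}

```text
t: 3.48
ee_pos: [527.9, -108.3, 271.1]
orientation: [2.918, 1.159, 0.003]
ft_force: [-0.1, 0.1, 0.9]
width: 88.0
grasp_force: 0.0
```

Call:
{"api": "step_arm", "payload": {"targets": [[[0,0,0,0,0,0,0.1],[0,0,0,0,0,0,0.1],[0,0,0,0,0,0,0.1],[0,0,0,0,0,0,0.1],[0,0,0,0,0,0,0.1]]]}}

```text
t: 4.1
ee_pos: [527.2, -108.0, 269.7]
orientation: [-2.92, -1.16, 0.0]
ft_force: [0.6, 1.6, -0.2]
width: 41.1
grasp_force: 0.0
```

Call:
{"api": "step_arm", "payload": {"targets": [[[0,0,-0.1,0,0,0,0],[0,0,0,0,0,0,0],[0,0,0,0,0,0,0],[0,0,0,0,0,0,0],[0,0,0,0,0,0,0]]]}}

```text
t: 4.72
ee_pos: [526.5, -107.4, 264.3]
orientation: [-2.918, -1.159, 0.003]
ft_force: [-2.6, 4.4, 0.4]
width: 14.6
grasp_force: 30.0
```

Gripped at 14.6 mm with 30 N. Turning clockwise.

Call:
{"api": "step_arm", "payload": {"targets": [[[0,0,0,0,0,-1,0],[0,0,0,0,0,-1,0],[0,0,0,0,0,-1,0],[0,0,0,0,0,-1,0],[0,0,0,0,0,-1,0]]]}}

```text
t: 5.35
ee_pos: [526.6, -107.6, 264.3]
orientation: [-3.076, -0.632, 0.003]
ft_force: [-1.7, 2.8, -0.6]
width: 15.1
grasp_force: 30.0
```

Call:
{"api": "step_arm", "payload": {"targets": [[[0,0,0,0,0,-1,0],[0,0,0,0,0,-1,0],[0,0,0,0,0,-1,0],[0,0,0,0,0,-1,0],[0,0,0,0,0,-1,0]]]}}

```text
t: 5.98
ee_pos: [526.7, -107.9, 264.3]
orientation: [-3.14, -0.088, 0.003]
ft_force: [-1.6, 0.6, -0.7]
width: 15.0
grasp_force: 30.0
```

Call:
{"api": "step_arm", "payload": {"targets": [[[0,0,0,0,0,-1,0],[0,0,0,0,0,-1,0],[0,0,0,0,0,-1,0],[0,0,0,0,0,-1,0],[0,0,0,0,0,-1,0]]]}}

```text
t: 6.6
ee_pos: [526.7, -108.2, 264.3]
orientation: [3.108, -0.458, -0.003]
ft_force: [-1.6, -0.6, -0.6]
width: 15.0
grasp_force: 30.0
```

Call:
{"api": "step_arm", "payload": {"targets": [[[0,0,0,0,0,-1,0],[0,0,0,0,0,-1,0],[0,0,0,0,0,-1,0],[0,0,0,0,0,-1,0],[0,0,0,0,0,-0.5,0]]]}}

```text
t: 7.22
ee_pos: [526.6, -108.4, 264.3]
orientation: [2.998, -0.937, -0.003]
ft_force: [-3.1, -4.3, -1.8]
width: 15.2
grasp_force: 30.0
```

Run:
```python
from h import *
d=grab('wrist','w3');o=readout.get_obs();x=o['orientation'];print(2*np.degrees(np.arctan2(x[1],x[0])),o['ee_pos'],o['moment'],o['width'])
```

```text
-34.77564706288466 [ 526.5474822  -108.3716306   264.28446482] [-0.7157934   0.63571398  0.0288806 ] 15.037337171784127
```

View pics/w3.png

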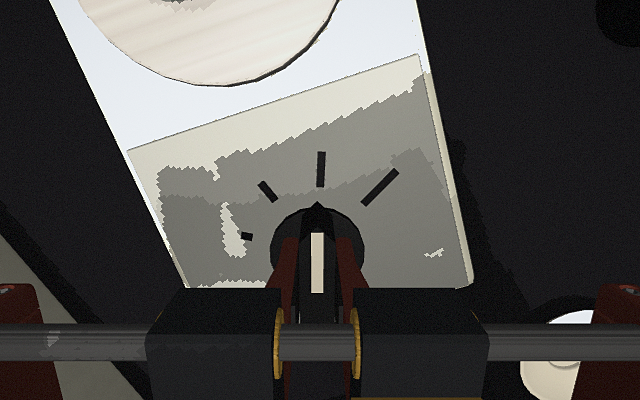

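The pointer (x≈317) looks at the third line (320,170), within about 2°. I release it and rise.

Call:
{"api": "step_arm", "payload": {"targets": [[[0,0,0,0,0,-0.4,0],[0,0,0,0,0,0,0.6],[0,0,0,0,0,0,0.6],[0,0,0,0,0,0,0.6],[0,0,0,0,0,0,0.6]]]}}

```text
t: 7.9
ee_pos: [527.3, -108.0, 264.8]
orientation: [-2.986, 0.977, -0.0]
ft_force: [-0.4, 0.9, -0.7]
width: 50.5
grasp_force: 0.0
```

Call:
{"api": "step_arm", "payload": {"targets": [[[0,0,0.3,0,0,0,0.6],[0,0,0.6,0,0,0,0.6],[0,0,0.6,0,0,0,0.6],[0,0,0.6,0,0,0,0.6],[0,0,0.3,0,0,0,0.6]]]}}

```text
t: 8.52
ee_pos: [527.5, -108.1, 387.2]
orientation: [-2.985, 0.977, -0.005]
ft_force: [0.7, -0.6, -0.6]
width: 52.8
grasp_force: 0.0
```

Call:
{"api": "step_arm", "payload": {"targets": [[[-0.6,0,0.2,0,0,0,0.6],[-0.6,0,0,0,0,0,0.6],[0,0,0,0,0,0,0.6],[0,0,0,0,0,0,0.6],[0,0,0,0,0,0,0.6]]]}}

```text
t: 9.15
ee_pos: [468.1, -108.1, 394.7]
orientation: [-2.986, 0.977, -0.001]
ft_force: [-0.0, -0.4, -0.1]
width: 52.7
grasp_force: 0.0
```

Run:
```python
from h import *
w=grab('wrist','w4');s=grab('scene','s4')
A=cv2.resize(w['pixels'],(400,250));B=cv2.resize(s['pixels'][120:320,220:480],(390,300))
A=cv2.copyMakeBorder(A,0,50,0,0,cv2.BORDER_CONSTANT)
cv2.imwrite('pics/c4.png',np.hstack([A,B])[...,::-1]);o=readout.get_obs();print(o['t'],o['ee_pos'],o['ft_force'],o['width'])
```

```text
9.25 [ 467.88401818 -108.05370031  394.51332327] [-1.06138787  0.70594413 -0.05115283] 53.00664664393156
```

View pics/c4.png

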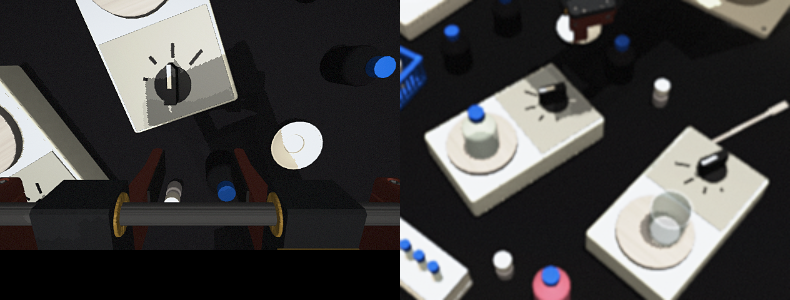

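The pointer (170,75) looks at the third line (173,50). The bottle stands on its plate, the beaker's stirrer is unchanged, and the gripper is clear.

```bash
python3 -c "
from h import *
print(ctrl.close_job())"
```

```text
the job is handed in; nothing more can be done
None
```

The job is handed in: in the last pictures the selector on the bottle's stirrer points at the third mark, the bottle still stands on its plate, the other stirrer is unchanged and the gripper is clear; the hand-in returned no verdict.

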